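# Hang up the ear defenders, key the carver's cover and hold it shut

## Task

The ear defenders were left standing on the cover of the green power unit: hang them over the steel bar by their headband and let go. Then turn the orange quarter-turn fastener on the cover until the white slot line on it points along the two red marks, push the cover down against its springy gasket until it is flush with the green frame, and finish while still holding it pressed there. Leave the other things on the bench where they are.

Things in the scene. Friction and masses are not known exactly. Their poses are not given: they have to be found in the camera images.
- headset_crown (a point): Centre of the grey crown pad of the ear defenders, which stand upright on their cups over the fastener. Pad 24 mm wide (y), 75 mm long (x), 27 mm thick; its top is 13 mm above this point, the middle of its slightly arched underside 13 mm below, the feet of the cups 121 mm below. Grip the pad across y from above. x runs from cup to cup, z up.
- headset: The whole rigid ear defenders, about 220 g: an upside-down U, 150 mm wide (x), 52 mm deep (y), 134 mm tall, with red cups 90 mm apart and 7 mm steel wires from the cups to the ends of the pad. Origin midway between the feet of the cups, z up.
- rail_mid (a point): Middle of the fixed horizontal steel bar, on its axis, 160 mm above the bench. The bar is 16 mm thick and runs 220 mm along this point's y axis between two posts (18 mm thick) on wooden feet 100 x 45 x 12 mm. The headband hangs across it near the middle, one cup on either side (x).
- rail: The fixed stand with the bar; origin on the bench below the middle of the bar; y along the bar.
- machine: The fixed green power unit, a case 220 (x) x 230 (y) x 76 mm; origin at the centre of its underside, z up. The red marks on the cover lie along its x axis. Its top is a frame, 76 mm above the bench, around the aluminium cover.
- cover_top (a point): Centre of the top face of the aluminium cover, 180 (x) x 190 (y) x 6 mm, in the top of the power unit; 86 mm above the bench when up, 76 mm when flush with the frame. Two red marks, 40 x 6 mm, lie on its x axis on either side of the fastener.
- cover (a joint): How far the cover is pressed down, m: 0 up, 0.010 fully home and flush with the frame. A springy gasket pushes it back up: it takes about 7 N to start it and about 14 N in all to hold it home. With the fastener misaligned a key under it meets the frame and the cover stops after about 3 mm.
- fastener_wing (a point): Centre of the orange grip wing of the quarter-turn fastener, on the turning axis at the cover's centre, 19 mm above the cover's top. The wing is 42 mm long (this point's x), 12 mm wide (y), from 4 to 34 mm above the cover, on a black disc 48 mm across, 4 mm thick; a white slot line runs along its top. It moves down with the cover, which may be pressed through it.
- fastener (a joint): Turn of the fastener relative to the cover, rad, growing counter-clockwise seen from above: 0 when the slot line lies along the red marks (x axis of the power unit). Starts at 0.7 to 1.35, stops at -0.6 and 1.6, stays where it is left (friction 0.06 N m). Within about 0.17 rad of 0 the key under it enters its slot.
- mallet: Carver's mallet lying on the bench, brown head 110 mm long and 64 mm thick, pale handle about 200 mm. Bystander.
- gouge: Screwdriver-like carving gouge lying on the bench. Bystander.
- carving: Half-finished wooden carving on a dark block 90 x 80 mm, 152 mm tall. Bystander.
- whetstone: Bluish whetstone 160 x 55 x 25 mm. Bystander.
- blank: Pale wood blank 170 x 45 x 30 mm. Bystander.
Mind the look-alikes: they are no part of the job. What is shaped like the headset but blue or turquoise is not meant.

How it is judged:
On the way, in this order (a step that is already met when the one before it is completed fails the run):
1. the ear defenders hang over the bar, let go (z of headset_crown in the frame of rail_mid above 0.005 m and x of headset_crown in the frame of rail_mid between -0.04 and 0.04 m and y of headset_crown in the frame of rail_mid between -0.1 and 0.1 m and angle between headset_crown's own z axis and vertical below 0.45 rad and contact force between headset and rail above 0.5 N and contact force between headset and the fingers below 0.05 N), for 0.3 s.
2. the fastener's slot line is aligned with the red marks (value of joint fastener between -0.2 and 0.2 rad), for 0.1 s.
At the end, for the whole second after the job is handed in: Ear defenders hang free on the bar: crown within 40 mm across it and 100 mm along it, tilt under 0.45 rad; fastener within 0.2 rad of the marks; the robot presses the cover (over 4 N) to within 2.5 mm of flush and still holds it through the last second (all of step 1 and all of step 2 and value of joint cover above 0.0075 m and (contact force between cover and the fingers above 4 N or contact force between cover and the arm above 4 N)); the arm keeps its last pose, push and grip.
It fails at once if another thing on the bench is knocked away (moved over 30 mm) (distance of any of mallet, gouge, carving, whetstone, blank from where it was at the start of the episode above 0.03 m).
It also fails if it takes over 53 s, if anything falls off the work surface, if the arm or the gripper's body presses on something with over 40 N, if the wrist force passes 120 N, or if a joint passes its speed limit or range.

## Robot

A 6-joint arm with a two-finger parallel gripper is mounted at the origin on the work surface. World frame = base frame: x ahead of the robot, y to its left, z up, the work surface at z = 0. Lengths are in m, angles in rad, forces in N, time in s.
With the tool pointing down it reaches from about 0.35 to 0.775 m from the base axis. Payload 5.5 kg.
Tool frame: the origin (TCP) lies on the centre line of the jaws, within the pads' length; the fingertips stand 11 mm ahead of it and the grasp point (between the pads) lies 8 mm behind it (env.nose_length is the distance from the TCP to the fingertips, in m); x points along the fingers, z is the direction in which the jaws open and shut, and the axes are right-handed (so a half turn about x gives the same grasp; the last joint's range is limited). The gripper opens to 85 mm and grips with 20 to 120 N. Pads are 22 mm wide; open, the fingers measure 114 mm over their backs; the gripper's body (76 mm by 85 mm) begins 54 mm behind the grasp point. The pads swing forward as they close: fully open they stand 13 mm farther back than shut.
Start: joints at [-1.27, 0.313, 0.046, 1.304, 0, 1.431], TCP at [0.245, -0.52, 0.242] pointing down, gripper open.
Joint ranges: [-2.76, 2.76], [-0.86, 1.69], [-1.03, 1.26], [-2.2, 2.34], [-1.47, 1.5], [-3.14, 3.14]. Speed limits (rad/s): [2.57, 2.57, 3.14, 3.14, 3.14, 3.14].

## Interface

Orientations are given as a unit quaternion [w, x, y, z].
In Python, from workcell import env gives the robot as it stands. The module is installed in compiled form; this text tells all that it offers.
- The arm moves only by the tool step_arm, never from a script. Its argument "moves" is a list that holds one entry, the list of rows, each a list of 7 numbers: the turn, a rotation vector about the tool's x, y, z in rad, then the shift along the tool's x, y, z in m, then the opening, from 0 (shut) to 1 (fully open). In form: [[[rx, ry, rz, tx, ty, tz, grip], ...]]. A call has 1 to 12 rows; each row is the pose to reach, as a shift and turn from the pose measured when the call began, along the tool's axes at that moment; what a row does not reach only later rows make up. A row lasts 1/10 s, in which the tool goes at most 50 mm and 8.59 degrees, less where a joint would pass 70% of its speed; a pose out of reach is approached as far as the arm can. A call with a gripper value outside its range is refused whole. The fingers move at their own pace and stop on an object; "force" is the grip in N (left out, the last holds). Time passes only in rows, so rows that repeat a pose let the fingers close. It gives the time, the measured TCP pose, the force and the opening at its end, in the units of the state.
- env.get_state(): the state, without advancing time (a new reading comes with each control period).
- env.read_camera(name): name is "scene" or "top" or "wrist"; returns (picture, depth): 400x640x3 uint8, red, green, blue; 400x640 float32, m along the optical axis (not along the pixel's ray), 0 where there is no reading.
- env.get_calibration(name): a dict with "mtx" (3x3 intrinsics, pixels), "camera_from_world" (4x4, takes a point from world to camera coordinates); the wrist camera has in their place "T_tool_cam" (4x4, takes a point from camera to tool coordinates, whose origin is the TCP and whose axes are the tool frame's). Camera axes: x right, y down, z forward; pixel columns grow to the right and rows downward; lengths in m; the calibration is good to about 2 mm. A picture is of the moment at which its call begins: read the wrist's pose just before it. get_calibration takes no time and is no camera call.
- env.hand_in(): hands the job in, once; it reports no verdict.
Trained networks look in the newest picture that a camera, given by its name, has taken for a name from the list of things; names that differ only in an ending like _2 or _b are one class to them, and where a whole thing is asked for, a point or a joint stands for the part that bears it (a point fixed in the world has none). Each returns a list of dicts, best first, with "confidence" (0 to 1); they miss things now and then, are a little off and sometimes report something else, mostly with a low value. They report only what shows in the picture. A call takes as long as a camera call. They do not tell look-alikes from the thing itself.
- env.boxes_of(camera, thing): "uv" ([column, row] in pixels, amid what is visible of it).
- env.silhouettes(camera, thing): "mask" (400x640 bool, what is visible of it) and "uv" ([column, row] in pixels, amid what is visible of it).
The state is a dict: "clock": time; "joint_pos": joint angles; "qvel": joint speeds; "tau": joint torques, N m; "tcp_pos": TCP position; "orientation": TCP orientation; "wrist_force": force on the tool from outside, world axes, zero at the start; "ft_torque": the same for the moment, N m; "finger_gap": finger opening in m.
Only numpy, scipy, OpenCV 4.12 (cv2) and the standard library are available. Lean on these libraries where they do the work, as an engineer would, in place of code of your own. Each camera call takes 0.05 s, during which the arm holds its last target.

## Working session

There is one attempt and no reset: what is moved stays moved. The work goes in short steps, Python scripts to look and compute and a tool call to move; the robot and the scene stay as the last step left them, time stands still between calls to the robot, and variables do not carry over. Pictures are saved under pics/ and viewed, and the job is handed in when it is done.

Besides the shell and the picture viewer there is one more tool, called after "Call:" as name([rows], argument=value, ...), one row to a line, values as JSON. step_arm: Moves the arm, as the interface text tells. Its arguments: {"type":"object","properties":{"moves":{"type":"array","items":{"type":"array","items":{"type":"array","items":{"type":"number"}}}},"force":{"type":"number"}},"required":["moves"]}

```bash
mkdir -p pics; cat > h.py <<'E'
import numpy as np, cv2
from workcell import env
from scipy.spatial.transform import Rotation as R
def cam(n):
    s=env.get_state(); p,d=env.read_camera(n); c=env.get_calibration(n); K=np.array(c['mtx'])
    if n=='wrist':
        q=s['orientation']; T=np.eye(4); T[:3,:3]=R.from_quat([q[1],q[2],q[3],q[0]]).as_matrix(); T[:3,3]=s['tcp_pos']
        W=T@np.array(c['T_tool_cam'])
    else: W=np.linalg.inv(np.array(c['camera_from_world']))
    return p,d,K,W
def cloud(d,K,W):
    v,u=np.mgrid[:d.shape[0],:d.shape[1]]
    P=np.stack([(u-K[0,2])/K[0,0]*d,(v-K[1,2])/K[1,1]*d,d],-1)
    P=P@W[:3,:3].T+W[:3,3]; P[d==0]=np.nan; return P
def save(n,p): cv2.imwrite('pics/'+n+'.png',cv2.cvtColor(p,cv2.COLOR_RGB2BGR))
def load(n):
    z=np.load(n+'.npz'); return z['p'],z['d'],z['K'],z['W'],cloud(z['d'],z['K'],z['W'])
def st():
    s=env.get_state(); print({k:np.round(s[k],4).tolist() for k in ('clock','joint_pos','tcp_pos','orientation','wrist_force','finger_gap')})
E
python3 - <<'E'
from h import *
st()
for n in('scene','top'):
    p,d,K,W=cam(n); np.savez(n+'0',p=p,d=d,K=K,W=W); save(n+'0',p)
    print(n,K.round(1).tolist(),W.round(3).tolist())
    for t in('headset','headset_crown','rail','machine','cover_top','fastener_wing','mallet','gouge','carving','whetstone','blank'):
        P=cloud(d,K,W)
        print(t,[(np.round(b['uv']).tolist(),round(b['confidence'],2),P[int(b['uv'][1]),int(b['uv'][0])].round(3).tolist()) for b in env.boxes_of(n,t)])
st()
E
```

```text
{'clock': 0.0, 'joint_pos': [-1.2696, 0.314, 0.045, 1.3036, -0.0, 1.4312], 'tcp_pos': [0.2452, -0.5196, 0.2414], 'orientation': [0.5967, 0.379, 0.5977, -0.3782], 'wrist_force': [-0.2305, -0.6213, 0.2448], 'finger_gap': 0.0854}
scene [[447.6, 0.0, 326.6], [0.0, 447.6, 203.8], [0.0, 0.0, 1.0]] [[0.755, 0.429, -0.496, 1.248], [0.656, -0.48, 0.582, -0.821], [0.011, -0.765, -0.644, 1.076], [0.0, 0.0, 0.0, 1.0]]
headset [([368.0, 190.0], 0.91, [0.557, 0.207, 0.106]), ([426.0, 236.0], 0.9, [0.832, 0.138, 0.114]), ([336.0, 140.0], 0.78, [0.18, 0.482, 0.031])]
headset_crown [([426.0, 236.0], 0.94, [0.837, 0.135, 0.12]), ([371.0, 188.0], 0.72, [0.546, 0.241, 0.089]), ([336.0, 142.0], 0.61, [0.186, 0.483, 0.017])]
rail [([272.0, 251.0], 0.95, [0.438, -0.151, 0.001]), ([409.0, 175.0], 0.55, [0.575, 0.461, 0.041])]
machine [([360.0, 210.0], 0.69, [0.591, 0.125, 0.086])]
cover_top [([362.0, 201.0], 0.96, [0.561, 0.169, 0.087])]
fastener_wing [([366.0, 191.0], 0.53, [0.552, 0.208, 0.103])]
mallet [([413.0, 176.0], 0.94, [0.604, 0.44, 0.062])]
gouge [([327.0, 179.0], 0.73, [0.322, 0.259, 0.012])]
ca
[... 1154 characters left out ...]
259.0], 0.27, [0.332, 0.27, 0.029])]
fastener_wing []
mallet [([164.0, 174.0], 0.75, [0.596, 0.461, 0.055]), ([244.0, 186.0], 0.32, [0.546, 0.183, 0.223])]
gouge [([222.0, 261.0], 0.71, [0.328, 0.277, 0.026])]
carving [([311.0, 118.0], 0.78, [0.765, 0.004, 0.139])]
whetstone [([397.0, 276.0], 0.66, [0.294, -0.279, 0.027]), ([248.0, 189.0], 0.37, [0.553, 0.19, 0.09])]
blank [([446.0, 189.0], 0.64, [0.575, -0.431, 0.032]), ([398.0, 278.0], 0.56, [0.287, -0.286, 0.02])]
{'clock': 1.2, 'joint_pos': [-1.2696, 0.3132, 0.0461, 1.3036, -0.0, 1.4312], 'tcp_pos': [0.2453, -0.5201, 0.2423], 'orientation': [0.5972, 0.3786, 0.5972, -0.3786], 'wrist_force': [0.5871, 0.3361, -0.3633], 'finger_gap': 0.0854}
```

View pics/scene0.png

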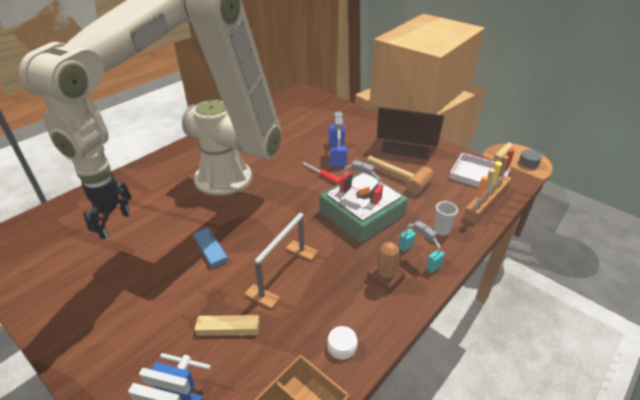

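View pics/top0.png

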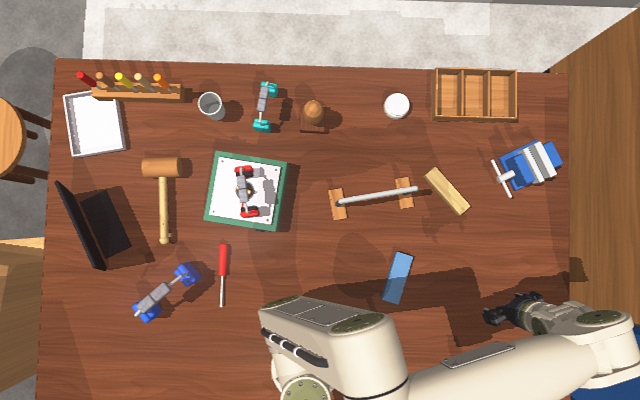

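```bash
python3 - <<'E'
from h import *
p,d,K,W,P=load('top0')
def pca(m,name):
    Q=P[m]; Q=Q[~np.isnan(Q[:,0])]; c,s,a=cv2.minAreaRect((Q[:,:2]*1000).astype(np.float32)); print(name,len(Q),np.round(c,1),np.round(s,1),round(a,1),'med',np.median(Q,0).round(4),'zmax',np.percentile(Q[:,2],[5,95]).round(4))
    ev,V=np.linalg.eigh(np.cov(Q[:,:2].T)); print('  axis',V[:,1].round(3),np.degrees(np.arctan2(V[1,1],V[0,1])).round(2))
x,y,z=P[...,0],P[...,1],P[...,2]
pca((abs(x-.54)<.08)&(abs(y-.185)<.1)&(z>.2),'crown')
pca((abs(x-.54)<.17)&(abs(y-.185)<.17)&(z>.068)&(z<.1),'machine top')
pca((abs(x-.54)<.17)&(abs(y+.194)<.2)&(z>.145)&(z<.2),'bar')
Q=P[(abs(x-.54)<.17)&(abs(y+.194)<.2)&(z>.145)&(z<.2)]
save('topc',cv2.resize(p[130:260,180:460],None,fx=2.8,fy=2.8,interpolation=cv2.INTER_CUBIC))
p,d,K,W,P=load('scene0')
save('scenec',cv2.resize(p[120:300,230:470],None,fx=3.3,fy=3.3,interpolation=cv2.INTER_CUBIC))
E
```

```text
crown 259 [541.3 188.8] [88.2 24.3] 9.7 med [0.5383 0.1873 0.2188] zmax [0.2039 0.2238]
  axis [-0.986 -0.169] -170.29
machine top 4562 [546.1 199.6] [230.3 219.2] 82.3 med [0.5443 0.1934 0.086 ] zmax [0.0734 0.0921]
  axis [-0.025  1.   ] 91.42
bar 452 [ 537.3 -196.5] [ 17.7 236.9] 11.3 med [ 0.5375 -0.1952  0.1676] zmax [0.161  0.1727]
  axis [-0.193  0.981] 101.14
```

View pics/topc.png

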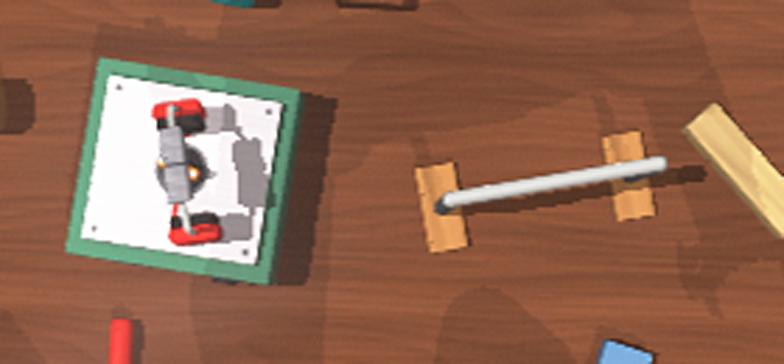

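View pics/scenec.png

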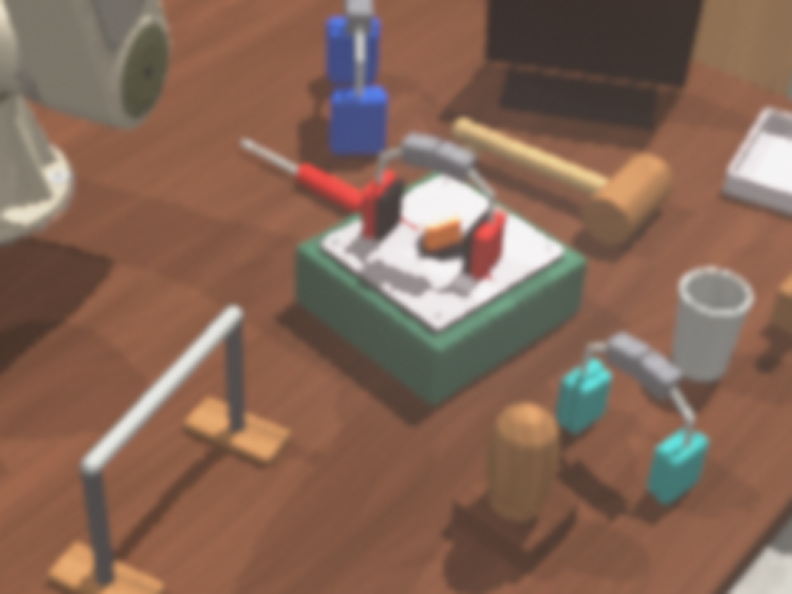

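```bash
cat >> h.py <<'E'
def toolR(zang): # tool x down, z horizontal at zang deg
    a=np.radians(zang); z=np.array([np.cos(a),np.sin(a),0]); x=np.array([0,0,-1.]); return np.stack([x,np.cross(z,x),z],1)
def delta(pos,zang):
    s=env.get_state(); q=s['orientation']; A=R.from_quat([q[1],q[2],q[3],q[0]])
    c=[]
    for o in(zang,zang+180):
        rv=(A.inv()*R.from_matrix(toolR(o))).as_rotvec(); c.append(rv)
    sh=A.inv().apply(np.array(pos)-s['tcp_pos'])
    for rv in c: print('rot',rv.round(4).tolist(),'shift',sh.round(4).tolist(),'rows>=',max(np.linalg.norm(sh)/.05,np.degrees(np.linalg.norm(rv))/8.59).round(1))
E
python3 - <<'E'
from h import *
s=env.get_state(); q=s['orientation'];print(R.from_quat([q[1],q[2],q[3],q[0]]).as_matrix().round(3), env.nose_length)
print(env.get_calibration('wrist'))
delta([.52,.16,.36],99.7)
E
```

```text
[[-0.     0.904  0.427]
 [-0.     0.427 -0.904]
 [-1.    -0.     0.   ]] 0.011
{'mtx': array([[281.73758236,   0.        , 320.05860437],
       [  0.        , 281.73758236, 198.69421223],
       [  0.        ,   0.        ,   1.        ]]), 'T_tool_cam': array([[ 7.55717741e-04, -3.14268646e-01,  9.49333791e-01,
        -1.31582075e-01],
       [-3.91570176e-05, -9.49334071e-01, -3.14268708e-01,
         8.02670658e-02],
       [ 9.99999714e-01,  2.00325358e-04, -7.29734422e-04,
        -1.10455319e-03],
       [ 0.00000000e+00,  0.00000000e+00,  0.00000000e+00,
         1.00000000e+00]])}
rot [-2.8701, -0.0, 0.0001] shift [-0.1177, 0.5386, -0.4978] rows>= 19.1
rot [0.2715, 0.0, 0.0] shift [-0.1177, 0.5386, -0.4978] rows>= 14.9
```

Call:
step_arm([
  [[-0.2,0,0,-0.06,0.03,-0.03,1],[-1.43,0,0,-0.118,0.27,-0.25,1],[-1.43,0,0,-0.118,0.27,-0.25,1],[-1.43,0,0,-0.118,0.27,-0.25,1],[-1.43,0,0,-0.118,0.27,-0.25,1],[-1.43,0,0,-0.118,0.27,-0.25,1],[-1.43,0,0,-0.118,0.27,-0.25,1],[-1.43,0,0,-0.118,0.27,-0.25,1],[-1.43,0,0,-0.118,0.27,-0.25,1],[-1.43,0,0,-0.118,0.27,-0.25,1]],
])

```text
clock: 2.2
tcp_pos: [0.3836, -0.177, 0.3611]
orientation: [0.699, -0.109, 0.698, 0.108]
wrist_force: [0.9, -0.5, 0.0]
finger_gap: 0.085
```

```bash
python3 - <<'E'
from h import *
st()
delta([.49,.178,.36],99.7)
E
```

```text
{'clock': 2.2, 'joint_pos': [-0.6228, 0.0051, -0.0351, 1.5287, -0.0001, 0.6388], 'tcp_pos': [0.3836, -0.177, 0.3611], 'orientation': [0.6991, -0.1094, 0.6982, 0.1084], 'wrist_force': [0.9017, -0.4611, 0.0479], 'finger_gap': 0.085}
rot [-1.4309, -0.0002, 0.0021] shift [0.0009, 0.3058, 0.2094] rows>= 9.5
rot [1.7107, 0.0022, 0.0002] shift [0.0009, 0.3058, 0.2094] rows>= 11.4
```

Call:
step_arm([
  [[-1.431,0,0,0,0.306,0.209,1],[-1.431,0,0,0,0.306,0.209,1],[-1.431,0,0,0,0.306,0.209,1],[-1.431,0,0,0,0.306,0.209,1],[-1.431,0,0,0,0.306,0.209,1],[-1.431,0,0,0,0.306,0.209,1],[-1.431,0,0,0,0.306,0.209,1],[-1.431,0,0,0,0.306,0.209,1],[-1.431,0,0,0,0.306,0.209,1],[-1.431,0,0,0,0.306,0.209,1],[-1.431,0,0,0,0.306,0.209,1]],
])

```text
clock: 3.3
tcp_pos: [0.4896, 0.1785, 0.3607]
orientation: [-0.456, 0.541, -0.456, -0.54]
wrist_force: [-1.1, 0.3, 0.1]
finger_gap: 0.0852
```

```bash
python3 - <<'E'
from h import *
st()
p,d,K,W=cam('wrist'); np.savez('w1',p=p,d=d,K=K,W=W); save('w1',p); P=cloud(d,K,W)
for t in('headset_crown','fastener_wing','cover_top'):
    print(t,[(np.round(b['uv']).tolist(),round(b['confidence'],2),P[int(b['uv'][1]),int(b['uv'][0])].round(3).tolist()) for b in env.boxes_of('wrist',t)])
x,y,z=P[...,0],P[...,1],P[...,2]
Q=P[(abs(x-.54)<.1)&(abs(y-.185)<.1)&(z>.207)&(z<.24)]
print(len(Q)); c=cv2.minAreaRect((Q[:,:2]*1000).astype(np.float32)); print(c, np.median(Q,0))
E
```

```text
{'clock': 3.3, 'joint_pos': [0.1964, 0.2024, 0.187, 1.5544, -0.0015, 0.0259], 'tcp_pos': [0.4896, 0.1785, 0.3607], 'orientation': [-0.4556, 0.5414, -0.4557, -0.5401], 'wrist_force': [-1.1454, 0.2739, 0.0668], 'finger_gap': 0.0852}
headset_crown [([491.0, 33.0], 0.81, [0.285, 0.365, 0.084]), ([322.0, 212.0], 0.74, [0.513, 0.186, 0.217]), ([282.0, 306.0], 0.59, [0.77, 0.154, 0.058])]
fastener_wing [([337.0, 198.0], 0.73, [0.536, 0.212, 0.089])]
cover_top [([338.0, 198.0], 0.87, [0.534, 0.213, 0.09])]
1418
((538.7367553710938, 190.87411499023438), (75.83902740478516, 23.646072387695312), 9.424936294555664) [0.53386111 0.19004023 0.21734226]
```

View pics/w1.png

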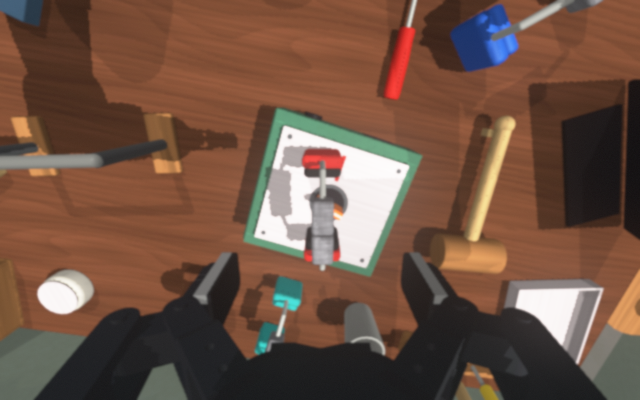

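```bash
python3 - <<'E'
from h import *
delta([.539,.19,.27],99.4)
delta([.539,.19,.209],99.4)
E
```

```text
rot [0.0033, -0.0014, 0.0015] shift [0.091, -0.0506, 0.0039] rows>= 2.1
rot [-3.1383, -0.0023, -0.0022] shift [0.091, -0.0506, 0.0039] rows>= 20.9
rot [0.0033, -0.0014, 0.0015] shift [0.152, -0.0505, 0.004] rows>= 3.2
rot [-3.1383, -0.0023, -0.0022] shift [0.152, -0.0505, 0.004] rows>= 20.9
```

Call:
step_arm([
  [[0.003,-0.001,0.001,0.04,-0.025,0.002,1],[0.003,-0.001,0.001,0.075,-0.0505,0.004,1],[0.003,-0.001,0.001,0.1,-0.0505,0.004,1],[0.003,-0.001,0.001,0.125,-0.0505,0.004,0.8],[0.003,-0.001,0.001,0.145,-0.0505,0.004,0.6],[0.003,-0.001,0.001,0.152,-0.0505,0.004,0.6],[0.003,-0.001,0.001,0.152,-0.0505,0.004,0.6],[0.003,-0.001,0.001,0.152,-0.0505,0.004,0.6]],
])

```text
clock: 4.3
tcp_pos: [0.5395, 0.1899, 0.2102]
orientation: [-0.458, 0.54, -0.457, -0.539]
wrist_force: [-0.5, -1.2, 0.4]
finger_gap: 0.0512
```

```bash
python3 - <<'E'
from h import *
st()
p,d,K,W=cam('wrist'); save('w2',p); 
E
```

```text
{'clock': 4.3, 'joint_pos': [0.1984, 0.3164, -0.0285, 1.224, -0.0004, 0.0346], 'tcp_pos': [0.5395, 0.1899, 0.2102], 'orientation': [-0.4579, 0.5398, -0.457, -0.5387], 'wrist_force': [-0.4571, -1.181, 0.4095], 'finger_gap': 0.0512}
```

View pics/w2.png

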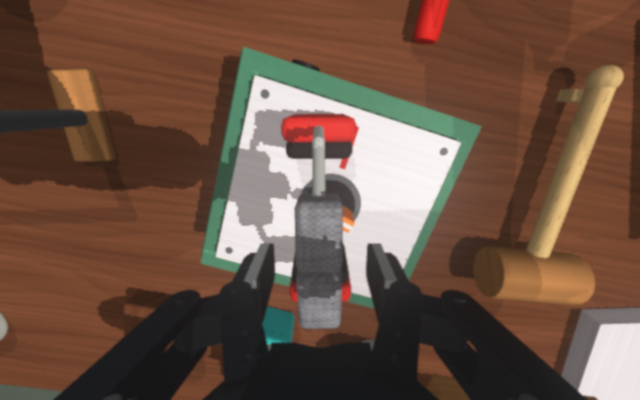

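Call:
step_arm([
  [[0,0,0,0,0,0,0],[0,0,0,0,0,0,0],[0,0,0,0,0,0,0],[0,0,0,0,0,0,0],[0,0,0,0,0,0,0],[0,0,0,-0.02,0,0,0],[0,0,0,-0.04,0,0,0],[0,0,0,-0.04,0,0,0]],
], force=60)

```text
clock: 5.15
tcp_pos: [0.5403, 0.1903, 0.252]
orientation: [-0.459, 0.54, -0.456, -0.538]
wrist_force: [1.0, -0.1, -3.0]
finger_gap: 0.0224
```

```bash
python3 - <<'E'
from h import *
st()
p,d,K,W=cam('wrist'); save('w3',p); 
p,d,K,W=cam('scene'); save('s3',cv2.resize(p[100:300,230:470],None,fx=3,fy=3)); 
E
```

```text
{'clock': 5.15, 'joint_pos': [0.1987, 0.3024, 0.0547, 1.318, -0.0001, 0.0348], 'tcp_pos': [0.5403, 0.1903, 0.252], 'orientation': [-0.4588, 0.5404, -0.456, -0.5381], 'wrist_force': [0.9708, -0.0928, -3.0358], 'finger_gap': 0.0224}
```

View pics/w3.png

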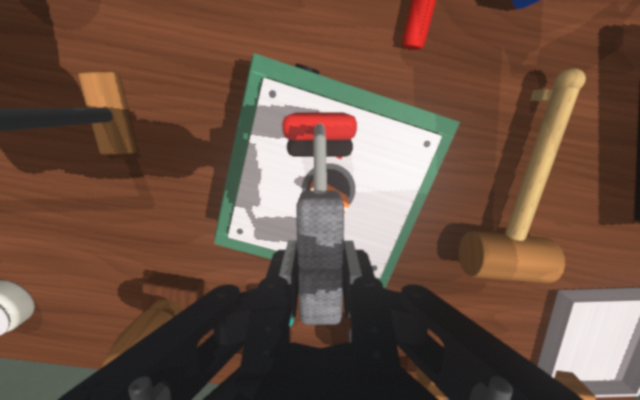

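View pics/s3.png

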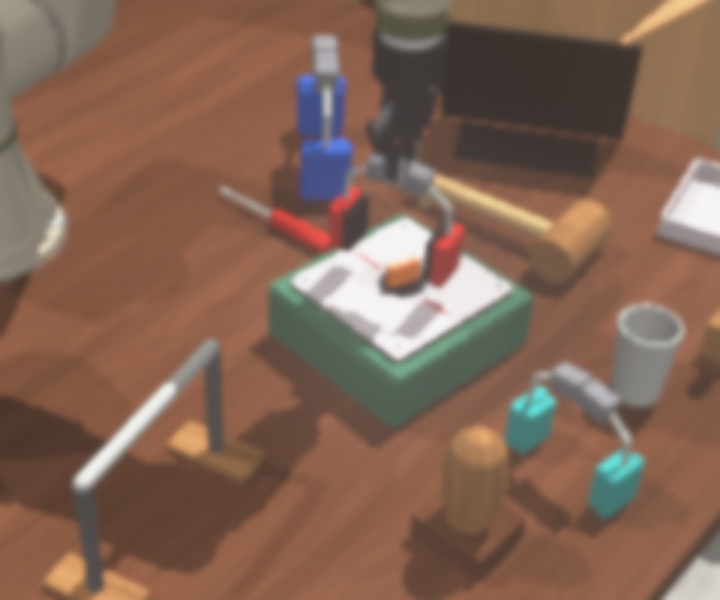

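```bash
python3 - <<'E'
from h import *
delta([.54,.19,.345],99.4)
delta([.537,-.1965,.345],101.3)
E
```

```text
rot [-0.0001, -0.0002, 0.0016] shift [-0.0956, -0.0008, -0.0002] rows>= 1.9
rot [3.1415, 0.0026, 0.0002] shift [-0.0956, -0.0008, -0.0002] rows>= 21.0
rot [-0.0333, -0.0002, 0.0016] shift [-0.0956, 0.0652, -0.381] rows>= 8.0
rot [3.1083, 0.0026, 0.0003] shift [-0.0956, 0.0652, -0.381] rows>= 20.7
```

Call:
step_arm([
  [[0,0,0,-0.04,0,0,0],[0,0,0,-0.08,0,0,0],[0,0,0,-0.0956,0.004,-0.03,0],[-0.01,0,0,-0.0956,0.013,-0.075,0],[-0.02,0,0,-0.0956,0.021,-0.12,0],[-0.033,0,0,-0.0956,0.029,-0.165,0],[-0.033,0,0,-0.0956,0.036,-0.21,0],[-0.033,0,0,-0.0956,0.044,-0.255,0],[-0.033,0,0,-0.0956,0.051,-0.3,0],[-0.033,0,0,-0.0956,0.058,-0.34,0],[-0.033,0,0,-0.0956,0.063,-0.37,0],[-0.033,0,0,-0.0956,0.0652,-0.381,0]],
])

```text
clock: 6.45
tcp_pos: [0.5364, -0.1993, 0.3424]
orientation: [0.449, -0.545, 0.449, 0.547]
wrist_force: [0.7, -0.7, -2.6]
finger_gap: 0.0229
```

```bash
python3 - <<'E'
from h import *
st()
p,d,K,W=cam('wrist'); save('w4',p); 
p,d,K,W=cam('scene'); save('s4',cv2.resize(p[100:320,180:440],None,fx=2.7,fy=2.7)); 
delta([.537,-.1965,.22],101.3)
E
```

```text
{'clock': 6.45, 'joint_pos': [-0.4961, 0.3068, 0.2799, 1.546, 0.0003, -0.6896], 'tcp_pos': [0.5364, -0.1993, 0.3424], 'orientation': [0.4493, -0.5452, 0.4494, 0.5467], 'wrist_force': [0.6993, -0.6773, -2.5685], 'finger_gap': 0.0229}
rot [-0.0029, 0.0021, -0.0008] shift [0.123, -0.0008, 0.0007] rows>= 2.5
rot [3.1387, -0.0012, -0.0032] shift [0.123, -0.0008, 0.0007] rows>= 20.9
```

View pics/w4.png

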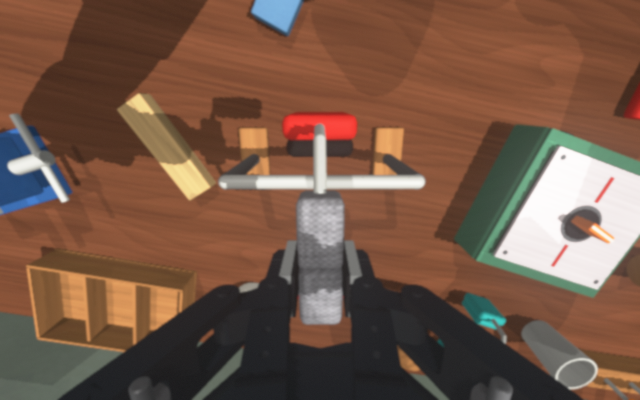

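View pics/s4.png

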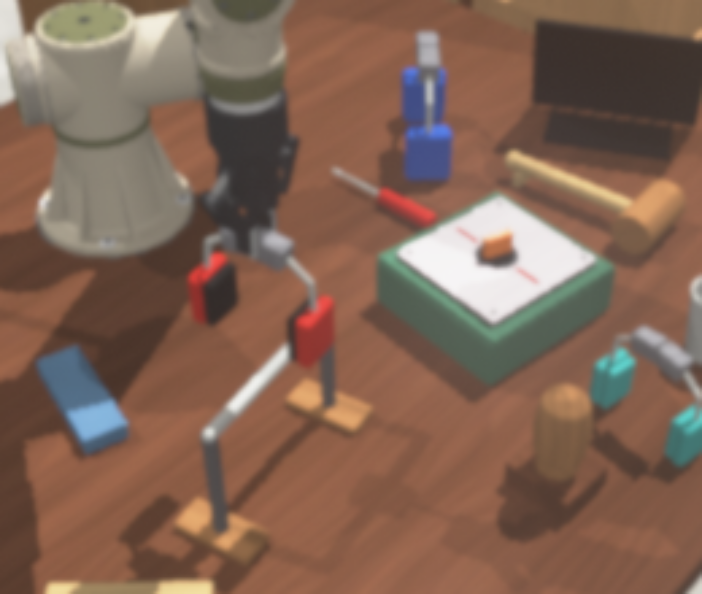

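```bash
python3 - <<'E'
from h import *
p,d,K,W=cam('wrist'); np.savez('w4',p=p,d=d,K=K,W=W); P=cloud(d,K,W)
x,y,z=P[...,0],P[...,1],P[...,2]
m=(abs(x-.54)<.08)&(abs(y+.195)<.13)&(z>.15)&(z<.185)
print(m.sum(),cv2.minAreaRect((P[m][:,:2]*1000).astype(np.float32)),np.median(P[m],0),np.percentile(P[m][:,2],[5,50,95]))
m[:165]=0;m[200:]=0
print(cv2.minAreaRect((P[m][:,:2]*1000).astype(np.float32)))
E
```

```text
2701 ((536.8165893554688, -195.7294158935547), (18.017547607421875, 235.62747192382812), 11.086651802062988) [ 0.53504017 -0.18861881  0.16648177] [0.15945989 0.16648177 0.1684786 ]
((536.8165893554688, -195.7294158935547), (18.017547607421875, 235.62747192382812), 11.086651802062988)
```

Call:
step_arm([
  [[0,0,0,0.03,0,0.002,0],[0,0,0,0.06,0,0.003,0],[0,0,0,0.09,0,0.003,0],[0,0,0,0.115,0,0.003,0],[0,0,0,0.135,0,0.003,0],[0,0,0,0.148,0,0.003,0],[0,0,0,0.148,0,0.003,0]],
])

```text
clock: 7.3
tcp_pos: [0.5345, -0.19, 0.1932]
orientation: [0.448, -0.545, 0.448, 0.55]
wrist_force: [-0.7, 0.4, -2.1]
finger_gap: 0.0226
```

```bash
python3 - <<'E'
from h import *
st()
p,d,K,W=cam('scene'); save('s5',cv2.resize(p[100:320,180:440],None,fx=2.7,fy=2.7)); 
E
```

```text
{'clock': 7.3, 'joint_pos': [-0.4842, 0.3218, -0.0631, 1.1925, 0.0021, -0.6826], 'tcp_pos': [0.5345, -0.19, 0.1932], 'orientation': [0.4483, -0.5446, 0.4477, 0.5495], 'wrist_force': [-0.7459, 0.4458, -2.0528], 'finger_gap': 0.0226}
```

View pics/s5.png

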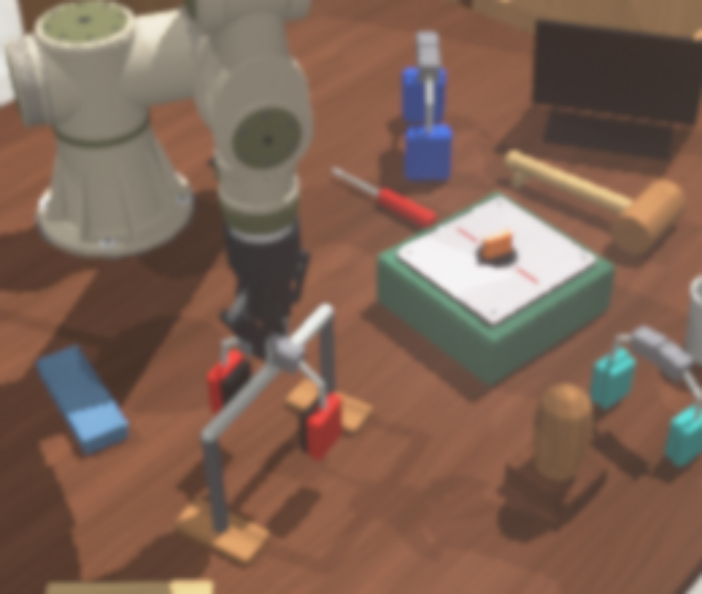

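Call:
step_arm([
  [[0,0,0,0.003,0,0,0],[0,0,0,0.006,0,0,0],[0,0,0,0.008,0,0,0],[0,0,0,0.008,0,0,0]],
])

```text
clock: 7.75
tcp_pos: [0.5355, -0.1907, 0.1871]
orientation: [0.449, -0.546, 0.448, 0.548]
wrist_force: [0.2, -0.0, -2.3]
finger_gap: 0.0226
```

```bash
python3 -c "
from h import *
st()"
```

```text
{'clock': 7.75, 'joint_pos': [-0.4844, 0.3243, -0.0747, 1.1751, 0.0022, -0.6827], 'tcp_pos': [0.5355, -0.1907, 0.1871], 'orientation': [0.4486, -0.5457, 0.4475, 0.5483], 'wrist_force': [0.1659, -0.0408, -2.2977], 'finger_gap': 0.0226}
```

Call:
step_arm([
  [[0,0,0,0.002,0,0,0],[0,0,0,0.004,0,0,0],[0,0,0,0.004,0,0,0]],
])

```text
clock: 8.05
tcp_pos: [0.5356, -0.1908, 0.1868]
orientation: [0.449, -0.547, 0.447, 0.547]
wrist_force: [-6.4, 2.9, 17.2]
finger_gap: 0.0229
```

Call:
step_arm([
  [[0,0,0,-0.001,0,0,0],[0,0,0,-0.001,0,0,0.2],[0,0,0,-0.001,0,0,0.5],[0,0,0,-0.001,0,0,0.7],[0,0,0,-0.001,0,0,0.7],[0,0,0,-0.001,0,0,0.7],[0,0,0,-0.02,0,0,0.7],[0,0,0,-0.05,0,0,0.7],[0,0,0,-0.09,0,0,0.7],[0,0,0,-0.13,0,0,0.7],[0,0,0,-0.16,0,0,0.7],[0,0,0,-0.16,0,0,0.7]],
])

```text
clock: 9.25
tcp_pos: [0.537, -0.1919, 0.3518]
orientation: [-0.449, 0.55, -0.447, -0.544]
wrist_force: [0.1, -0.2, 0.0]
finger_gap: 0.0596
```

```bash
python3 - <<'E'
from h import *
st()
p,d,K,W=cam('wrist'); np.savez('w6',p=p,d=d,K=K,W=W); save('w6',p);P=cloud(d,K,W)
x,y,z=P[...,0],P[...,1],P[...,2]
m=(abs(x-.54)<.08)&(abs(y+.195)<.05)&(z>.183)&(z<.22)
print(m.sum(),cv2.minAreaRect((P[m][:,:2]*1000).astype(np.float32)),np.median(P[m],0),np.percentile(P[m][:,2],[5,50,95]))
p,d,K,W=cam('scene'); save('s6',cv2.resize(p[100:320,180:440],None,fx=2.7,fy=2.7)); 
# machine, from unobstructed scene cam + wrist cam
P=cloud(d,K,W)
np.savez('s6',p=p,d=d,K=K,W=W)
p,d,K,W=cam('top');np.savez('t6',p=p,d=d,K=K,W=W); save('t6',cv2.resize(p[130:260,190:310],None,fx=5,fy=5,interpolation=cv2.INTER_CUBIC))
E
```

```text
{'clock': 9.25, 'joint_pos': [-0.4851, 0.2956, 0.2874, 1.5544, 0.0022, -0.6833], 'tcp_pos': [0.537, -0.1919, 0.3518], 'orientation': [-0.4494, 0.5497, -0.4467, -0.5443], 'wrist_force': [0.1246, -0.2477, 0.0079], 'finger_gap': 0.0596}
1510 ((532.8575439453125, -190.03062438964844), (74.73117065429688, 23.983905792236328), 11.543258666992188) [ 0.5293238  -0.19050049  0.19241701] [0.18816046 0.19241701 0.19473369]
```

View pics/w6.png

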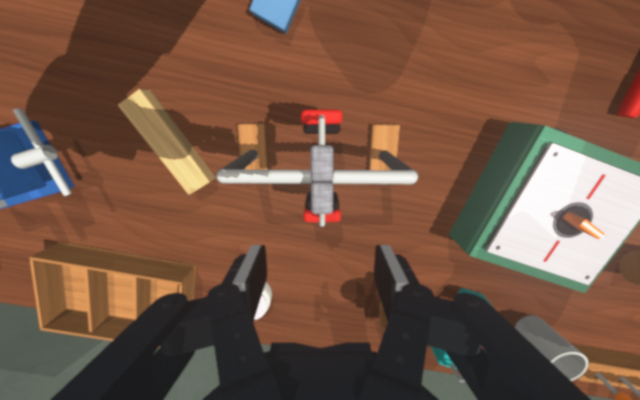

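View pics/s6.png

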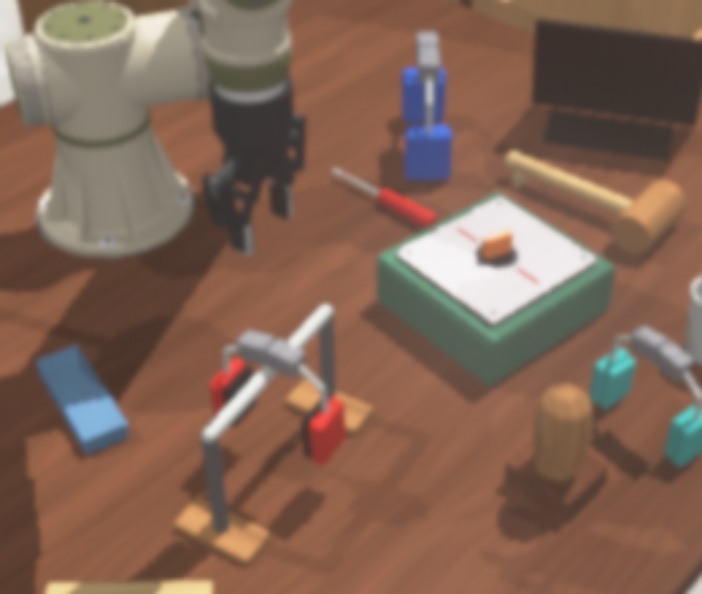

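View pics/t6.png

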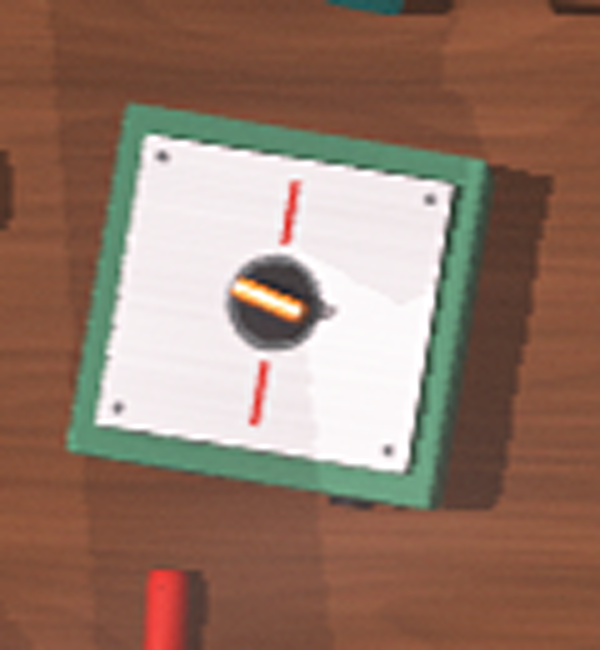

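```bash
python3 - <<'E'
from h import *
p,d,K,W,P=load('t6')
x,y,z=P[...,0],P[...,1],P[...,2]
hsv=cv2.cvtColor(p,cv2.COLOR_RGB2HSV); H,S,V=[hsv[...,i].astype(int) for i in range(3)]
reg=(abs(x-.546)<.12)&(abs(y-.19)<.13)
def ray(m,h):
    v,u=np.nonzero(m); D=np.stack([(u-K[0,2])/K[0,0],(v-K[1,2])/K[1,1],np.ones(len(u))],1)@W[:3,:3].T; C=W[:3,3]; return (C+D*((h-C[2])/D[:,2])[:,None])
def rep(n,m,h):
    Q=ray(m,h)[:,:2]; ev,Vv=np.linalg.eigh(np.cov(Q.T)); a=np.degrees(np.arctan2(Vv[1,1],Vv[0,1])); print(n,m.sum(),Q.mean(0).round(4),round(a,2),cv2.minAreaRect((Q*1000).astype(np.float32)))
al=(z>.08)&(z<.092)
red=reg&((H<6)|(H>174))&(S>110)&(z<.1); rep('red',red,.086)
org=reg&(H>=8)&(H<28)&(S>90)&(z>.1); rep('wing z>.1',org,.12)
org=reg&(H>=8)&(H<28)&(S>90)&(V>180)&(z>.09); rep('wing col',org,.12)
w=reg&(z>.105); rep('z>.105',w,.12)
cov=reg&(S<60)&(V>120)&al; rep('cover',cov,.086)
p,d,K,W,P=load('w6')
x,y,z=P[...,0],P[...,1],P[...,2]
hsv=cv2.cvtColor(p,cv2.COLOR_RGB2HSV); H,S,V=[hsv[...,i].astype(int) for i in range(3)]
reg=(abs(x-.546)<.12)&(abs(y-.19)<.13)
rep('wr red',reg&((H<6)|(H>174))&(S>110)&(z<.1),.086)
w=reg&(z>.112)&(z<.13);Q=P[w];print(w.sum(),cv2.minAreaRect((Q[:,:2]*1000).astype(np.float32)))
delta([.53,.15,.30],70)
E
```

```text
red 37 [0.5451 0.2014] 172.22 ((547.00439453125, 201.08274841308594), (4.028034210205078, 149.5509033203125), 82.26725006103516)
wing z>.1 40 [0.5459 0.1982] 69.12 ((545.5137939453125, 198.37059020996094), (42.733367919921875, 12.133464813232422), 68.23077392578125)
wing col 33 [0.5454 0.2005] 69.36 ((545.8176879882812, 200.71517944335938), (41.848243713378906, 10.958718299865723), 68.23102569580078)
z>.105 61 [0.546  0.1989] 68.53 ((545.9790649414062, 199.0065155029297), (44.259986877441406, 11.742347717285156), 68.23395538330078)
cover 3126 [0.5467 0.2   ] 84.21 ((553.93994140625, 200.3753662109375), (192.96534729003906, 199.21450805664062), 82.44285583496094)
wr red 103 [0.5362 0.2029] 172.29 ((545.1480102539062, 201.72470092773438), (3.521883010864258, 147.65611267089844), 82.25497436523438)
287 ((545.1298217773438, 201.15219116210938), (43.886558532714844, 12.171667098999023), 68.30836486816406)
rot [0.5472, 0.0025, -0.0001] shift [0.0468, -0.0618, 0.3353] rows>= 6.9
rot [-2.5944, 0.0001, 0.0033] shift [0.0468, -0.0618, 0.3353] rows>= 17.3
```

```bash
python3 - <<'E'
from h import *
delta([.5455,.2005,.30],158.4)
delta([.5455,.2005,.19],158.4)
E
```

```text
rot [-0.9957, 0.0019, 0.0017] shift [0.047, -0.087, 0.3818] rows>= 7.9
rot [2.1459, 0.002, -0.0022] shift [0.047, -0.087, 0.3818] rows>= 14.3
rot [-0.9957, 0.0019, 0.0017] shift [0.157, -0.0869, 0.3815] rows>= 8.4
rot [2.1459, 0.002, -0.0022] shift [0.157, -0.0869, 0.3815] rows>= 14.3
```

Call:
step_arm([
  [[-0.996,0,0,0.02,-0.087,0.382,0.7],[-0.996,0,0,0.02,-0.087,0.382,0.7],[-0.996,0,0,0.047,-0.087,0.382,0.7],[-0.996,0,0,0.047,-0.087,0.382,0.7],[-0.996,0,0,0.047,-0.087,0.382,0.7],[-0.996,0,0,0.047,-0.087,0.382,0.7],[-0.996,0,0,0.047,-0.087,0.382,0.7],[-0.996,0,0,0.06,-0.087,0.382,0.7],[-0.996,0,0,0.1,-0.087,0.382,0.6],[-0.996,0,0,0.14,-0.087,0.382,0.5],[-0.996,0,0,0.157,-0.087,0.382,0.5],[-0.996,0,0,0.157,-0.087,0.382,0.5]],
])

```text
clock: 10.6
tcp_pos: [0.542, 0.2005, 0.1847]
orientation: [0.132, -0.691, 0.133, 0.698]
wrist_force: [-0.6, -0.0, -0.7]
finger_gap: 0.0426
```

```bash
python3 - <<'E'
from h import *
st()
p,d,K,W=cam('wrist'); np.savez('w7',p=p,d=d,K=K,W=W); save('w7',p);P=cloud(d,K,W)
x,y,z=P[...,0],P[...,1],P[...,2]
m=(abs(x-.545)<.04)&(abs(y-.2)<.04)&(z>.11)&(z<.13)
print(m.sum(),cv2.minAreaRect((P[m][:,:2]*1000).astype(np.float32)),np.percentile(P[m][:,2],[5,50,95]))
delta([.5455,.2005,.107],158.4)
E
```

```text
{'clock': 10.6, 'joint_pos': [0.2142, 0.3479, -0.047, 1.1851, 0.0024, -0.9805], 'tcp_pos': [0.542, 0.2005, 0.1847], 'orientation': [0.1317, -0.6913, 0.1327, 0.698], 'wrist_force': [-0.6387, -0.0175, -0.7302], 'finger_gap': 0.0426}
848 ((545.6314697265625, 201.078857421875), (42.29011917114258, 11.54928970336914), 68.35906982421875) [0.11731283 0.1199774  0.12126701]
rot [0.0006, 0.0057, -0.001] shift [0.0802, -0.0007, -0.0024] rows>= 1.6
rot [-3.141, 0.0015, 0.009] shift [0.0802, -0.0007, -0.0024] rows>= 21.0
```

View pics/w7.png

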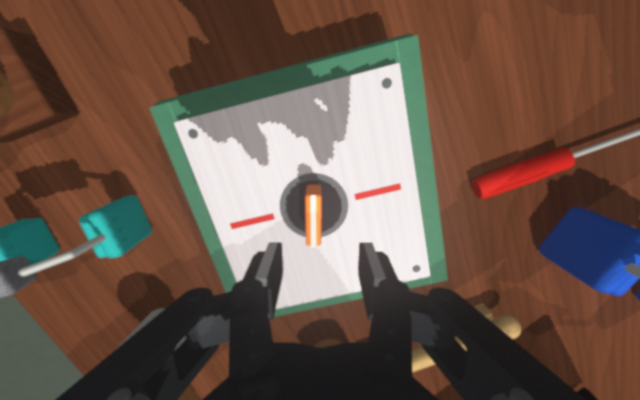

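Call:
step_arm([
  [[0,0.006,0,0.02,-0.001,-0.0025,0.5],[0,0.006,0,0.045,-0.001,-0.0025,0.5],[0,0.006,0,0.065,-0.001,-0.0025,0.5],[0,0.006,0,0.077,-0.001,-0.0025,0.5],[0,0.006,0,0.077,-0.001,-0.0025,0.5],[0,0.006,0,0.077,-0.001,-0.0025,0],[0,0.006,0,0.077,-0.001,-0.0025,0],[0,0.006,0,0.077,-0.001,-0.0025,0],[0,0.006,0,0.077,-0.001,-0.0025,0],[0,0.006,0,0.077,-0.001,-0.0025,0]],
], force=40)

```text
clock: 11.65
tcp_pos: [0.5469, 0.2009, 0.1118]
orientation: [-0.132, 0.696, -0.132, -0.694]
wrist_force: [-0.0, -0.2, 6.1]
finger_gap: 0.0111
```

```bash
python3 - <<'E'
from h import *
st()
s=env.get_state(); delta(s['tcp_pos'],82.2)
p,d,K,W=cam('wrist'); save('w8',p)
E
```

```text
{'clock': 11.65, 'joint_pos': [0.2149, 0.3947, -0.1649, 1.0083, -0.0012, -0.9794], 'tcp_pos': [0.5469, 0.2009, 0.1118], 'orientation': [-0.1323, 0.6957, -0.1323, -0.6935], 'wrist_force': [-0.0389, -0.2267, 6.1087], 'finger_gap': 0.0111}
rot [1.3304, -0.0022, 0.0025] shift [0.0, 0.0, 0.0] rows>= 8.9
rot [-1.8112, -0.0026, -0.0023] shift [0.0, 0.0, 0.0] rows>= 12.1
```

View pics/w8.png

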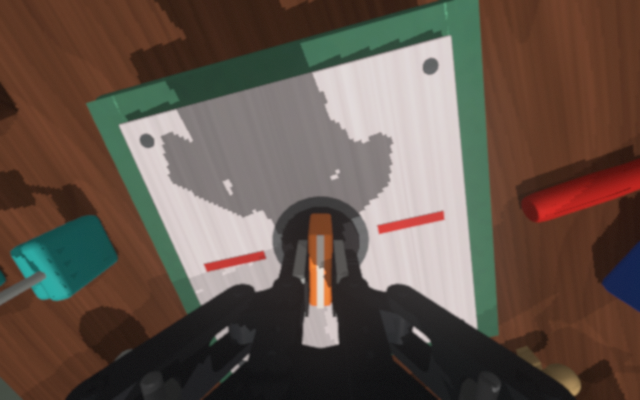

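Call:
step_arm([
  [[0.13,0,0,0,0,0,0],[0.26,0,0,0,0,0,0],[0.39,0,0,0,0,0,0],[0.52,0,0,0,0,0,0],[0.65,0,0,0,0,0,0],[0.78,0,0,0,0,0,0],[0.91,0,0,0,0,0,0],[1.04,0,0,0,0,0,0],[1.17,0,0,0,0,0,0],[1.3,0,0,0,0,0,0],[1.33,0,0,0,0,0,0],[1.33,0,0,0,0,0,0]],
])

```text
clock: 12.9
tcp_pos: [0.5472, 0.2005, 0.1119]
orientation: [0.533, -0.466, 0.532, 0.464]
wrist_force: [0.7, -2.1, -0.3]
finger_gap: 0.0113
```

```bash
python3 - <<'E'
from h import *
st()
s=env.get_state(); delta(s['tcp_pos'],82.2)
p,d,K,W=cam('wrist'); save('w9',p)
E
```

```text
{'clock': 12.9, 'joint_pos': [0.2146, 0.3947, -0.1648, 1.0081, -0.0021, 0.3489], 'tcp_pos': [0.5472, 0.2005, 0.1119], 'orientation': [0.5331, -0.4665, 0.5318, 0.4641], 'wrist_force': [0.6816, -2.1435, -0.2608], 'finger_gap': 0.0113}
rot [0.0018, -0.0008, 0.0037] shift [0.0, 0.0, 0.0] rows>= 0.0
rot [-3.1398, -0.0058, -0.0013] shift [0.0, 0.0, 0.0] rows>= 20.9
```

View pics/w9.png

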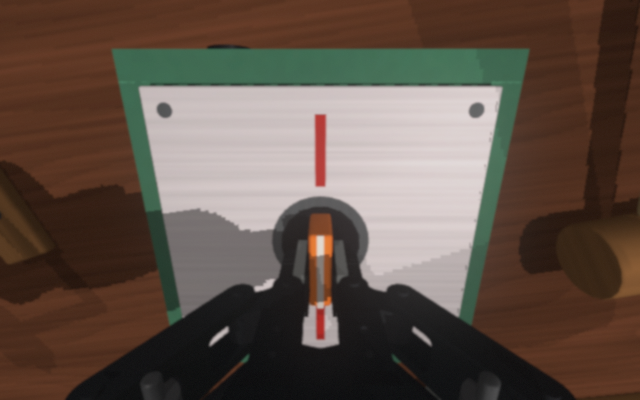

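Call:
step_arm([
  [[0,0,0,0,0,0,0.4],[0,0,0,0,0,0,0.4],[0,0,0,0,0,0,0.4],[0,0,0,-0.015,0,0,0.4],[0,0,0,-0.035,0,0,0.4],[0,0,0,-0.055,0,0,0.3],[0,0,0,-0.055,0,-0.03,0],[0,0,0,-0.055,0,-0.055,0],[0,0,0,-0.055,0,-0.055,0],[0,0,0,-0.055,0,-0.055,0]],
])

```text
clock: 13.95
tcp_pos: [0.5396, 0.146, 0.1671]
orientation: [0.533, -0.466, 0.532, 0.464]
wrist_force: [0.6, 0.5, 0.1]
finger_gap: 0.0001
```

```bash
python3 - <<'E'
from h import *
st()
p,d,K,W=cam('wrist'); save('w10',p); P=cloud(d,K,W)
x,y,z=P[...,0],P[...,1],P[...,2]
m=(abs(x-.545)<.04)&(abs(y-.2)<.04)&(z>.112)&(z<.13)
print(m.sum(),cv2.minAreaRect((P[m][:,:2]*1000).astype(np.float32)),np.percentile(P[m][:,2],[5,50,95]))
p,d,K,W=cam('scene'); save('s10',cv2.resize(p[100:320,180:440],None,fx=2.7,fy=2.7)); 
E
```

```text
{'clock': 13.95, 'joint_pos': [0.1212, 0.3126, -0.1418, 1.1129, -0.0011, 0.2558], 'tcp_pos': [0.5396, 0.146, 0.1671], 'orientation': [0.5333, -0.4663, 0.5316, 0.4642], 'wrist_force': [0.596, 0.5041, 0.0947], 'finger_gap': 0.0001}
1105 ((545.3890991210938, 201.60427856445312), (12.462900161743164, 41.99216079711914), 82.46162414550781) [0.1140989  0.11980102 0.12109045]
```

View pics/w10.png

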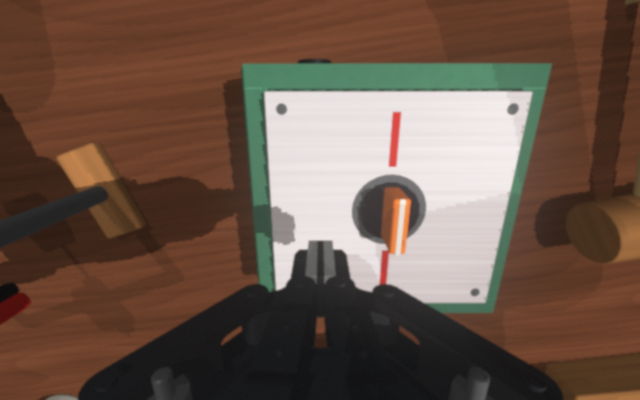

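View pics/s10.png

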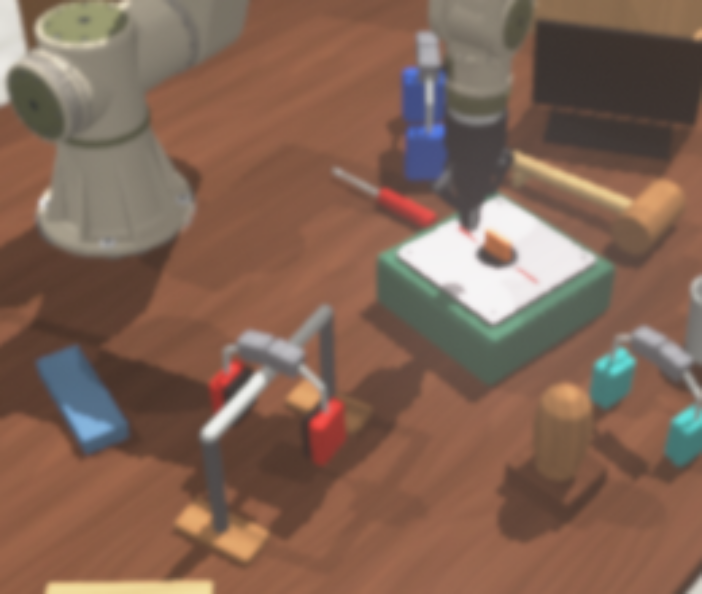

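Call:
step_arm([
  [[0,0,0,0.025,0,0,0],[0,0,0,0.048,0,0,0],[0,0,0,0.062,0,0,0],[0,0,0,0.068,0,0,0],[0,0,0,0.071,0,0,0],[0,0,0,0.074,0,0,0],[0,0,0,0.077,0,0,0],[0,0,0,0.078,0,0,0]],
])

```text
clock: 14.85
tcp_pos: [0.5389, 0.1475, 0.0904]
orientation: [0.532, -0.466, 0.531, 0.465]
wrist_force: [-7.2, -1.1, 12.0]
finger_gap: -0.0
```

```bash
python3 -c "
from h import *
st()"
```

```text
{'clock': 14.85, 'joint_pos': [0.1236, 0.3716, -0.258, 0.9389, -0.0004, 0.2557], 'tcp_pos': [0.5389, 0.1475, 0.0904], 'orientation': [0.5325, -0.4665, 0.5313, 0.4653], 'wrist_force': [-7.2484, -1.1023, 11.9581], 'finger_gap': -0.0}
```

Call:
step_arm([
  [[0,0,0,0.002,0,0,0],[0,0,0,0.004,0,0,0],[0,0,0,0.005,0,0,0],[0,0,0,0.005,0,0,0]],
])

```text
clock: 15.25
tcp_pos: [0.5389, 0.1475, 0.0877]
orientation: [0.532, -0.467, 0.531, 0.465]
wrist_force: [-5.6, -1.9, 12.3]
finger_gap: 0.0001
```

```bash
python3 -c "
from h import *
st()"
```

```text
{'clock': 15.25, 'joint_pos': [0.1242, 0.3735, -0.2625, 0.9316, -0.0013, 0.2558], 'tcp_pos': [0.5389, 0.1475, 0.0877], 'orientation': [0.5325, -0.4671, 0.5311, 0.465], 'wrist_force': [-5.6243, -1.8691, 12.3468], 'finger_gap': 0.0001}
```

Call:
step_arm([
  [[0,0,0,0.003,0,0,0],[0,0,0,0.005,0,0,0],[0,0,0,0.005,0,0,0],[0,0,0,0.005,0,0,0]],
])

```text
clock: 15.65
tcp_pos: [0.5389, 0.1475, 0.0869]
orientation: [0.533, -0.468, 0.531, 0.464]
wrist_force: [-9.9, -4.3, 24.8]
finger_gap: 0.0003
```

```bash
python3 -c "
from h import *
st()"
```

```text
{'clock': 15.65, 'joint_pos': [0.1249, 0.3729, -0.2657, 0.927, -0.0025, 0.2559], 'tcp_pos': [0.5389, 0.1475, 0.0869], 'orientation': [0.5327, -0.468, 0.5307, 0.4644], 'wrist_force': [-9.9312, -4.3068, 24.7579], 'finger_gap': 0.0003}
```

```bash
python3 - <<'E'
from h import *
p,d,K,W=cam('wrist'); save('w11',p); P=cloud(d,K,W)
x,y,z=P[...,0],P[...,1],P[...,2]
c=np.array([.5455,.2005]); a=np.radians(-7.7); 
mx=(x-c[0])*np.cos(a)+(y-c[1])*np.sin(a); my=-(x-c[0])*np.sin(a)+(y-c[1])*np.cos(a)
print('cover',np.nanmedian(z[(mx<-40e-3)&(mx>-.085)&(my>.0)&(my<.08)&(z<.1)]),'frame',np.nanmedian(z[(mx<-.094)&(mx>-.106)&(my>-.05)&(my<.1)&(z>.06)]))
m=(abs(x-.545)<.04)&(abs(y-.2)<.04)&(z>.1)&(z<.13)&(my>-.02)
print(m.sum(),cv2.minAreaRect((P[m][:,:2]*1000).astype(np.float32)),np.percentile(P[m][:,2],[5,50,95]))
p,d,K,W=cam('scene'); save('s11',cv2.resize(p[100:320,180:440],None,fx=2.7,fy=2.7)); 
p,d,K,W=cam('top');P=cloud(d,K,W);x,y,z=P[...,0],P[...,1],P[...,2]
m=(abs(x-.54)<.08)&(abs(y+.195)<.05)&(z>.18)&(z<.22);print(m.sum(),cv2.minAreaRect((P[m][:,:2]*1000).astype(np.float32)))
st()
E
```

```text
cover 0.07599372549790277 frame 0.0760084931366397
2160 ((539.7962036132812, 194.72633361816406), (26.925819396972656, 33.63066482543945), 82.18553161621094) [0.10152805 0.10961028 0.11146866]
236 ((535.723876953125, -191.23004150390625), (78.26318359375, 24.975191116333008), 11.746707916259766)
{'clock': 15.8, 'joint_pos': [0.1249, 0.3729, -0.2657, 0.927, -0.0025, 0.2559], 'tcp_pos': [0.5389, 0.1475, 0.0869], 'orientation': [0.5327, -0.468, 0.5307, 0.4644], 'wrist_force': [-11.1517, -3.5823, 24.4685], 'finger_gap': -0.0002}
```

View pics/w11.png

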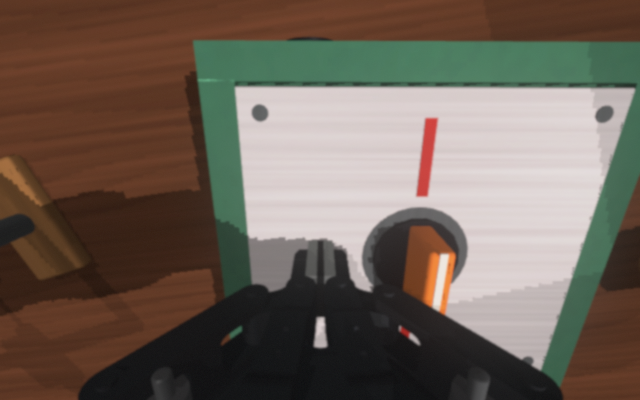

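View pics/s11.png

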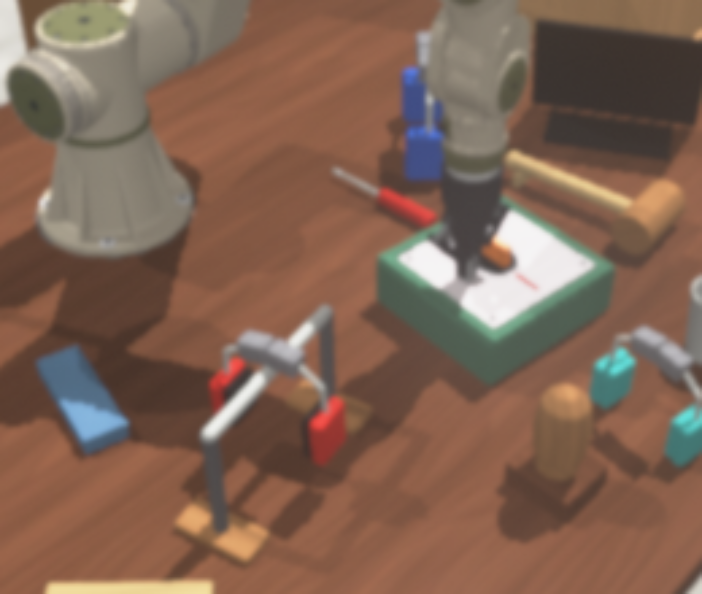

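Cover and frame both read 0.076 m, so the cover is flush. It is pressed with about 24 N, the slot is aligned, and the headset is still hanging on the bar.

```bash
python3 -c "
from h import *
print(env.hand_in()); st()"
```

```text
the job is handed in; nothing more can be done
None
the job is handed in; nothing more can be done
```

The ear defenders hang on the steel bar, the fastener is aligned with the red marks, and I handed the job in at about 15.8 s with the cover held pressed flush. No verdict was reported.

- **Headset:** I lifted the red ear defenders by the crown pad, hung them across the bar and let go. In the last picture the crown sat about 2 mm from the bar's axis and 5 mm from its middle. They were level, with the gripper well away.
- **Fastener:** I turned it from about 1.33 rad. After I released it, the slot line was within about 0.02 rad of the marks. I did not get a clean angle reading once the cover was pressed, because the fingers hid part of the wing, but the picture still showed it aligned.
- **Cover:** I pressed it with the closed fingertips directly on the plate beside the fastener. Cover and frame both measured 76.0 mm above the bench, and the wrist force was about 24 N.
- **Forces along the way:** The headset met the bar with a brief push of about 17 N. Closing on the wing pushed the tool up with about 6 N. At the end there was a sideways force of about 11 N at the wrist, and nothing slipped.
- **Other things on the bench:** I moved none of them. I judged this from the pictures and did not measure their final positions.

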